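# Brace a square canister and unscrew its tight cap

### The arm

A 6-joint arm with a two-finger parallel gripper is mounted at the origin on the work surface. World frame = base frame: x ahead of the robot, y to its left, z up, the work surface at z = 0. Lengths are in mm, angles in rad, forces in N, time in s.
With the tool pointing down it reaches from about 350 to 850 mm from the base axis. Payload 8.1 kg.
Tool frame: the origin (TCP) lies midway between the tips of the shut fingers; the grasp point (between the pads) lies 19 mm behind it (bot.grip_point_offset is the z of the grasp point in the tool frame, in mm); z points along the fingers, y is the line along which they close (so a half turn about z gives the same grasp; the last joint's range is limited). The gripper opens to 85 mm and grips with 20 to 120 N. Pads are 22 mm wide; open, the fingers measure 114 mm over their backs; the gripper's body (76 mm by 85 mm) begins 54 mm behind the grasp point. The pads swing forward as they close: fully open they stand 13 mm farther back than shut.
Start: joints at [-1.416, 0.13, 1.488, -0, 1.523, -0.085], TCP at [142.525, -582.831, 231.292] pointing down, gripper open.
Joint ranges: [-2.96, 2.96], [-0.89, 2.26], [0.02, 2.5], [-1.34, 4.48], [0, 2.73], [-2.66, 2.66]. Speed limits (rad/s): [2.39, 2.39, 2.79, 3.14, 3.14, 3.14].

### API

Orientations are given as a unit quaternion [w, x, y, z].
In Python, from workcell import bot gives the robot as it stands.
- The arm moves only by the tool play_rows, never from a script. Its argument "commands" is a list of rows, each an object with "dr": the turn, a rotation vector about the world's x, y, z in degrees, a list of three; "dp": the shift along the world's x, y, z in mm, a list of three; "jaw": the gripper's target within -1 to 1 (shut at 1, half-way at 0, fully open at -1). A call has 1 to 12 rows; each row shifts and turns the commanded pose from where the row before left it; what a row does not reach is not made up. A row lasts 1/10 s, in which the tool goes at most 50 mm and 8.59 degrees, less where a joint would pass 70% of its speed; a pose out of reach is approached as far as the arm can. A call with a gripper value outside its range is refused whole. The fingers move at their own pace and stop on an object; "force" is the grip in N (left out, the last holds). Time passes only in rows, so rows that do not move let the fingers close. It gives the time, the measured TCP pose, the force, the opening and the grip force at its end, in the units of the state.
- bot.get_obs(): the state, without advancing time (a new reading comes with each control period).
- bot.grab_frame(name): name is "side" or "top" or "wrist"; returns a dict with "pixels" (400x640x3 uint8, red, green, blue), "intrinsics" (3x3 intrinsics, pixels), "rvec" (rotation vector, rad) and "tvec" (3), from world to camera coordinates, as OpenCV has them. Camera axes: x right, y down, z forward; pixel columns grow to the right and rows downward; lengths in mm; the calibration is good to about 2 mm. A picture is of the moment at which its call begins. There is no depth.
- bot.job_done(): hands the job in; it is judged then, once.
The state is a dict: "t": time; "joint_positions": joint angles; "qvel": joint speeds; "effort": joint torques, N m; "position": TCP position; "orientation": TCP orientation; "contact_force": force on the tool from outside, world axes, zero at the start; "moment": the same for the moment, N m; "opening": finger opening in mm; "gripper_force": force on a finger pad.
Only numpy, scipy, OpenCV 4.12 (cv2) and the standard library are available. Lean on these libraries where they do the work, as an engineer would, in place of code of your own. Each camera call takes 0.05 s, during which the arm holds its last target. There are 200 camera calls.

### The job

Stand the tall square steel canister fully down in the empty square recess of the timber block so that it cannot turn, and only then unscrew its tight cap, anticlockwise seen from above, until the threads let go, and lift the cap straight up off the neck. Finish while still holding the cap in the gripper, level and right over the open neck, clear of it by no more than 5 cm, with the canister still seated in its recess. Keep the canister upright throughout and leave everything else on the bench where it is.

Things in the scene. Friction and masses are not known exactly. Their poses are not given: they have to be found in the camera images.
- canister_mid (a point): Centre of the tall loose stainless canister's square body, 60 x 60 x 88 mm high (this point is 44 mm above its foot); 0.40 to 0.58 kg with its cap. z is up, x and y square to the flat sides. Its flat shoulder is 44 mm above this point, with the round cap on top of it. The cap is so tight that on the bare bench the whole canister turns with it.
- cap_mid (a point): Centre of the round knurled steel twist cap, 52 mm diameter, 30 mm high, 0.06 kg, loose once unscrewed. z is up its axis. Screwed tight at the start: this point is 62 mm above the canister's centre on the same axis, its x parallel to the canister's x, its lower edge 3 mm above the shoulder, its flat top 121 mm above the canister's foot.
- neck_rim (a point): On the canister's axis, 69 mm above its centre: top of the open neck's white sprung seal ring (34 mm diameter) with the cap off; the cap clears it after rising 22 mm. Turned anticlockwise from above the cap rises 2 mm, first stiff (up to 0.6 N m: grip it firmly), then easy; 60 to 100 degrees from tight it lifts off freely, and at 100 it meets a stop. Lifted sooner, it takes the canister along.
- bay (a point): Centre of the floor of the empty square recess, 67 x 67 mm and 20 mm deep, in the fixed timber block; floor 8 mm above the bench. z is up, x and y along its sides. The block is 96 mm (x) x 212 mm (y) x 28 mm high, this recess centred 57.5 mm to the +y side of its middle. A canister standing in it can turn at most about 8 degrees either way.
- short_mid (a point): Leave alone: centre of a loose short square steel canister, 60 x 60 mm, 69 mm high over its cap, standing in the block's other recess, 115 mm from the empty one on its -y side; its top is 77 mm above the bench.
- cupcake_tray: Leave alone: six-cup aluminium cupcake tray, 186 mm (x) x 268 mm (y) x 32 mm high; origin at the bench under its middle.
- roller: Leave alone: green hard-silicone mat roller with two wooden handles, 48 mm diameter, 410 mm long along y; origin at the bench under its middle.
- skewer_mug: Leave alone: white ceramic mug, 82 mm diameter, 95 mm high, handle to its x, holding wooden skewers that reach about 225 mm high; origin at the centre of its foot.
- jam_jar: Leave alone: glass jam jar with steel lid, 64 mm diameter, 95 mm high; origin at the centre of its foot.
- pinch_bowl: Leave alone: small white ceramic bowl, 62 mm diameter, 30 mm high; origin at the centre of its foot.
- spatula: Leave alone: spatula 260 mm long lying flat along its x; origin on the bench under its middle.
There are look-alikes about, which are no part of the job. Leave any orange or purple look-alike of the part that bears canister_mid alone.

How it is judged:
By the outcome, as a careful person would: the job done as asked, in the order asked, and still so for the second after the job is handed in, while the arm keeps its last pose, push and grip.
It also fails if it takes over 48 s, if anything falls off the work surface, if the arm or the gripper's body presses on something with over 40 N, if the wrist force passes 120 N, or if a joint passes its speed limit or range.

## Working session

There is one attempt and no reset: what is moved stays moved. The work goes in short steps, Python scripts to look and compute and a tool call to move; the robot and the scene stay as the last step left them, time stands still between calls to the robot, and variables do not carry over. Pictures are saved under pics/ and viewed, at most 10 in all, crops included, and the job is handed in when it is done.

Besides the shell and the picture viewer there is one more tool, called as name(argument=value, ...), one argument or row to a line, values as JSON. play_rows: Moves the arm, as the interface text tells. Its arguments: {"type":"object","properties":{"commands":{"type":"array","items":{"type":"object","properties":{"dr":{"type":"array","items":{"type":"number"}},"dp":{"type":"array","items":{"type":"number"}},"jaw":{"type":"number"}}}},"force":{"type":"number"}},"required":["commands"]}

```bash
mkdir -p pics; ls; cat > h.py <<'E'
import numpy as np, cv2
from workcell import bot
def grab(n,fn=None):
    f=bot.grab_frame(n)
    if fn: cv2.imwrite('pics/'+fn, f['pixels'][:,:,::-1])
    np.savez('pics/'+n+'.npz',**f)
    return f
def load(n): return dict(np.load('pics/'+n+'.npz'))
def ray(f,u,v,z):
    R=cv2.Rodrigues(np.array(f['rvec'],float))[0]; t=np.array(f['tvec'],float).ravel()
    c=-R.T@t; d=R.T@np.linalg.inv(f['intrinsics'])@np.array([u,v,1.])
    return c+d*(z-c[2])/d[2]
def proj(f,p):
    return cv2.projectPoints(np.array(p,float).reshape(-1,1,3),np.array(f['rvec'],float),np.array(f['tvec'],float),np.array(f['intrinsics'],float),None)[0].reshape(-1,2)
E
python3 - <<'E'
from h import *
for n in ('top','side'):
    f=grab(n,n+'0.png'); R=cv2.Rodrigues(np.array(f['rvec'],float))[0]
    print(n,(-R.T@np.array(f['tvec'],float).ravel()).round(), R.round(2).tolist(), np.array(f['intrinsics']).round(1).tolist())
print(bot.get_obs())
E
```

```text
pics
top [ 474.   -9. 1158.] [[-0.03, -1.0, -0.01], [-0.99, 0.03, -0.12], [0.12, 0.01, -0.99]] [[406.9, 0.0, 322.1], [0.0, 406.9, 200.5], [0.0, 0.0, 1.0]]
side [ 257.  882. 1018.] [[-0.92, -0.4, 0.01], [-0.28, 0.64, -0.72], [0.28, -0.66, -0.7]] [[451.9, 0.0, 321.1], [0.0, 451.9, 200.3], [0.0, 0.0, 1.0]]
{'t': 0.1, 'joint_positions': array([-1.41638235e+00,  1.31092028e-01,  1.48914570e+00,  1.46800018e-05,
        1.52299801e+00, -8.54018082e-02]), 'qvel': array([ 0.00079752, -0.00214916, -0.00024688, -0.00052269,  0.00048413,
        0.00042298]), 'effort': array([ 2.51836747e-03, -5.70951176e+01, -5.01939940e+01, -1.13910337e-04,
        8.13483348e-03, -3.91082426e-05]), 'position': array([ 142.46572684, -582.34506867,  230.35906463]), 'orientation': array([-8.21306315e-04,  9.92819366e-01,  1.19620366e-01, -2.10156235e-05]), 'contact_force': array([-0.2768643 , -0.80685134, -0.1040041 ]), 'moment': array([ 0.03005671, -0.02018202,  0.02566083]), 'gripper_force': 0.0, 'opening': 85.66425954624773}
```

View pics/top0.png

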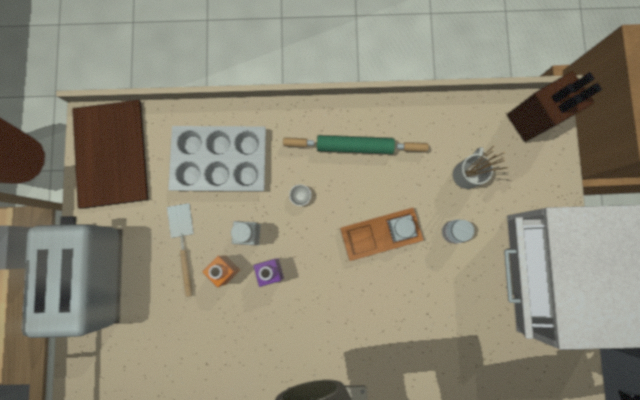

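View pics/side0.png

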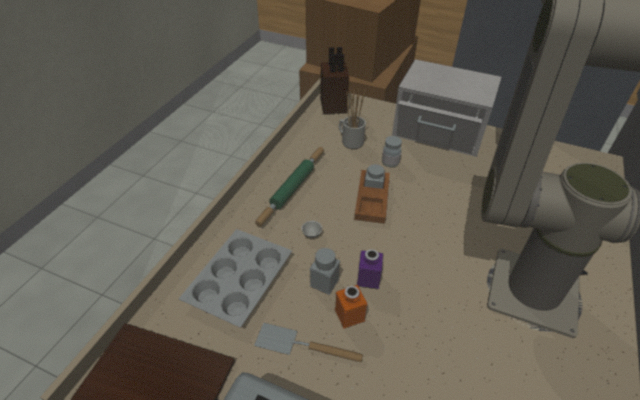

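The top view shows the steel canister near (243,233), the block near (382,234) with its empty recess on the left at (360,238), and orange and purple look-alikes at (218,270) and (267,272). I'll work out rough positions, then look closer with the wrist camera.

```bash
python3 - <<'E'
from h import *
f=load('top')
im=f['pixels']; hsv=cv2.cvtColor(im,cv2.COLOR_RGB2HSV)
print(hsv[253,383],hsv[240,342], hsv[232,240], hsv[290,300],hsv[230,255])
m=((hsv[...,0]<16)&(hsv[...,1]>110)).astype(np.uint8); m[:, :330]=0; m[:,440:]=0; m[:200]=0; m[275:]=0
m=cv2.morphologyEx(m,cv2.MORPH_OPEN,np.ones((2,2)))
cs=max(cv2.findContours(m,0,2)[0],key=cv2.contourArea)
print(cv2.minAreaRect(cs))
b=cv2.boxPoints(cv2.minAreaRect(cs)); P=np.array([ray(f,*p,28) for p in b]); print(P.round(),P.mean(0))
e=P[1]-P[0]; e2=P[2]-P[1]; print(np.linalg.norm(e),np.linalg.norm(e2),np.degrees(np.arctan2(e[1],e[0])),np.degrees(np.arctan2(e2[1],e2[0])))
print('can top',ray(f,240,231,121),'mid',ray(f,244,233,80))
s=load('side'); print('side cap', ray(s,326,258,121))
print('wrist'); w=grab('wrist'); R=cv2.Rodrigues(w['rvec'])[0]; c=-R.T@w['tvec'].ravel(); o=bot.get_obs()
print(c-o['position'], R.round(2), w['intrinsics'])
cr=cv2.resize(im[195:295,190:430],None,fx=3.3,fy=3.3,interpolation=2); cv2.imwrite('pics/crop.png',cr[:,:,::-1])
E
```

```text
[ 21  59 161] [ 20  69 151] [ 71  15 183] [ 21  59 177] [40 17 91]
((382.4512634277344, 234.62464904785156), (34.09783172607422, 76.54615783691406), 74.47589111328125)
[[ 533.  -54.   28.]
 [ 584. -261.   28.]
 [ 492. -281.   28.]
 [ 442.  -76.   28.]] [ 512.78934597 -167.75225426   28.        ]
213.38449638498494 93.84562939843 -76.09698119593433 -167.6313683242529
can top [528.5214988  207.36966926 121.        ] mid [525.11436158 205.3555855   80.        ]
side cap [520.61967455 215.65979043 121.        ]
wrist
[ 74.0324625   18.64407996 142.0884987 ] [[ 0.24 -0.97 -0.  ]
 [-0.93 -0.23  0.3 ]
 [-0.29 -0.07 -0.95]] [[293.25890745   0.         317.49698811]
 [  0.         293.25890745 200.79525553]
 [  0.           0.           1.        ]]
```

View pics/crop.png

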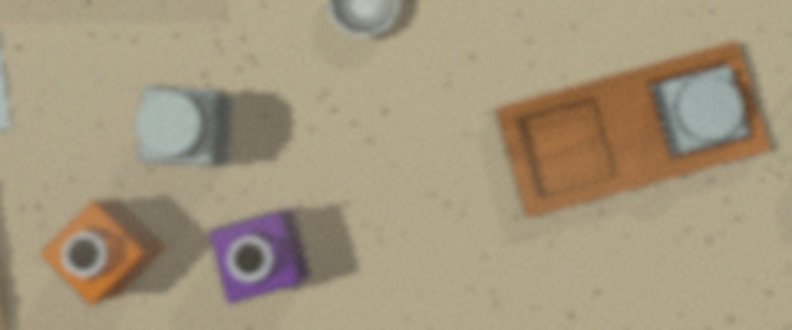

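play_rows(
  commands=[
    {"dp":[29,39,3],"jaw":-1},
    {"dp":[29,39,3],"jaw":-1},
    {"dp":[29,39,3],"jaw":-1},
    {"dp":[29,39,3],"jaw":-1},
    {"dp":[29,39,3],"jaw":-1},
    {"dp":[29,39,3],"jaw":-1},
    {"dp":[29,39,3],"jaw":-1},
    {"dp":[29,39,3],"jaw":-1},
    {"dp":[29,39,3],"jaw":-1},
    {"dp":[29,39,3],"jaw":-1},
    {"dp":[29,39,0],"jaw":-1},
    {"dp":[29,39,0],"jaw":-1},
  ],
  force=100,
)

```text
invalid input
```

```bash
python3 - <<'E'
from h import *
w=grab('wrist','w_block.png'); print(bot.get_obs()['position'])
E
```

```text
[ 142.45879075 -582.48423575  230.61336445]
```

View pics/w_block.png

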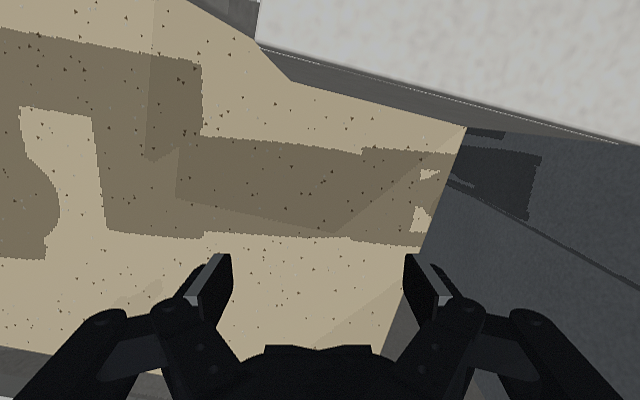

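play_rows(
  commands=[
    {"dp":[0,45,0],"jaw":-1},
    {"dp":[0,45,0],"jaw":-1},
    {"dp":[0,45,0],"jaw":-1},
    {"dp":[0,45,0],"jaw":-1},
    {"dp":[0,45,0],"jaw":-1},
    {"dp":[0,45,0],"jaw":-1},
    {"dp":[0,45,0],"jaw":-1},
    {"dp":[0,0,0],"jaw":-1},
    {"dp":[0,0,0],"jaw":-1},
  ],
)

```text
invalid input
```

```bash
cp pics/wrist.npz pics/wblock.npz; python3 - <<'E'
from h import *
w=grab('wrist','w_can.png'); print(bot.get_obs()['position'])
E
```

```text
[ 142.49891922 -582.57747439  230.8092418 ]
```

View pics/w_can.png

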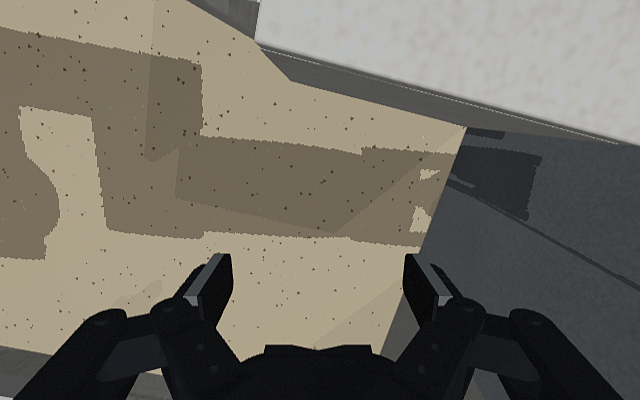

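The calls were refused, so the arm is still at the start, and both wrist pictures show only bare bench and the open fingers at about (220,275) and (420,275). I'll add `dr` to every row.

play_rows(
  commands=[
    {"dr":[0,0,0],"dp":[29,39,3],"jaw":-1},
    {"dr":[0,0,0],"dp":[29,39,3],"jaw":-1},
    {"dr":[0,0,0],"dp":[29,39,3],"jaw":-1},
    {"dr":[0,0,0],"dp":[29,39,3],"jaw":-1},
    {"dr":[0,0,0],"dp":[29,39,3],"jaw":-1},
    {"dr":[0,0,0],"dp":[29,39,3],"jaw":-1},
    {"dr":[0,0,0],"dp":[29,39,3],"jaw":-1},
    {"dr":[0,0,0],"dp":[29,39,3],"jaw":-1},
    {"dr":[0,0,0],"dp":[29,39,3],"jaw":-1},
    {"dr":[0,0,0],"dp":[29,39,3],"jaw":-1},
    {"dr":[0,0,0],"dp":[29,39,0],"jaw":-1},
    {"dr":[0,0,0],"dp":[29,39,0],"jaw":-1},
  ],
  force=100,
)

```text
t: 1.45
position: [491.5, -113.0, 261.6]
orientation: [0.0, 0.993, 0.12, 0.0]
contact_force: [0.6, -1.3, 1.1]
opening: 85.7
gripper_force: 0.0
```

```bash
python3 - <<'E'
from h import *
w=grab('wrist','w_block1.png'); np.savez('pics/wblock.npz',**w)
E
```

```text
(no output)
```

View pics/w_block1.png

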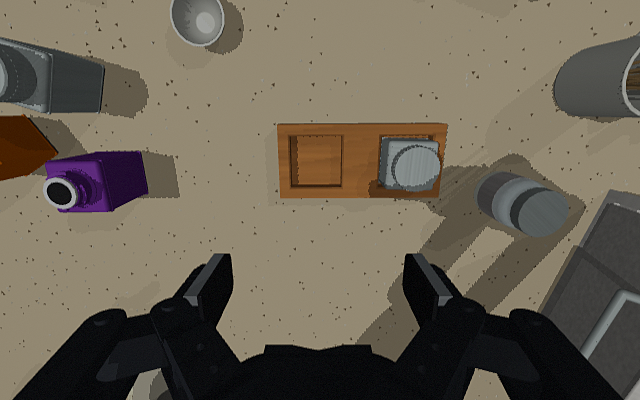

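play_rows(
  commands=[
    {"dr":[0,0,0],"dp":[0,45,0],"jaw":-1},
    {"dr":[0,0,0],"dp":[0,45,0],"jaw":-1},
    {"dr":[0,0,0],"dp":[0,45,0],"jaw":-1},
    {"dr":[0,0,0],"dp":[0,45,0],"jaw":-1},
    {"dr":[0,0,0],"dp":[0,45,0],"jaw":-1},
    {"dr":[0,0,0],"dp":[0,45,0],"jaw":-1},
    {"dr":[0,0,0],"dp":[0,45,0],"jaw":-1},
    {"dr":[0,0,0],"dp":[0,0,0],"jaw":-1},
    {"dr":[0,0,0],"dp":[0,0,0],"jaw":-1},
  ],
)

```text
t: 2.4
position: [490.1, 201.0, 260.9]
orientation: [0.0, 0.993, 0.121, -0.0]
contact_force: [0.2, -1.2, 0.6]
opening: 85.5
gripper_force: 0.0
```

```bash
python3 - <<'E'
from h import *
w=grab('wrist','w_can1.png'); np.savez('pics/wcan.npz',**w)
E
```

```text
(no output)
```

View pics/w_can1.png

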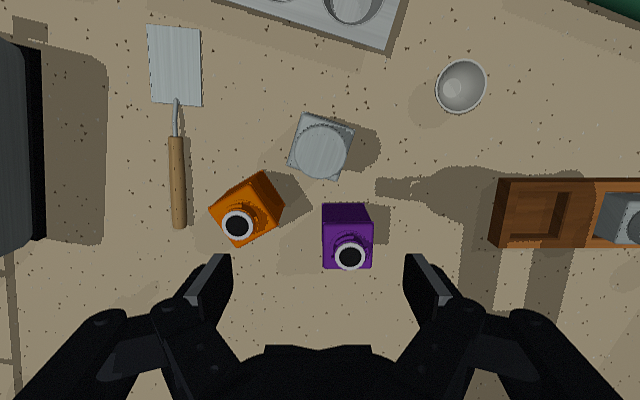

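The first picture shows the empty recess with its rim from about (290,136) to (343,187). The second shows the canister's cap top at about (320,151), with shoulder corners at (303,112), (354,127), (340,181) and (288,165).

```bash
python3 - <<'E'
from h import *
f=load('wblock'); im=f['pixels']; hsv=cv2.cvtColor(im,cv2.COLOR_RGB2HSV)
m=((hsv[...,0]<16)&(hsv[...,1]>110)).astype(np.uint8); m[:, :265]=0; m[:,460:]=0; m[:110]=0; m[210:]=0
cs=max(cv2.findContours(m,0,2)[0],key=cv2.contourArea)
cs=cv2.approxPolyDP(cs,4,True).reshape(-1,2); print(cs.tolist())
for p in cs: print(p, ray(f,*p,28).round(1))
print('recess rim',[ray(f,*p,28).round(1).tolist() for p in [(289.5,135.5),(343,135.5),(343,187.5),(289.5,187.5)]], np.mean([ray(f,*p,28) for p in [(289.5,135.5),(343,135.5),(343,187.5),(289.5,187.5)]],0))
g=load('wcan'); im=g['pixels']
gray=cv2.GaussianBlur(cv2.cvtColor(im,cv2.COLOR_RGB2GRAY),(3,3),0)
c=cv2.HoughCircles(gray[100:200,270:370],cv2.HOUGH_GRADIENT,1,30,param1=100,param2=12,minRadius=24,maxRadius=34)
for u,v,r in c[0]: print(u+270,v+100,r, ray(g,u+270,v+100,121).round(1))
P=np.array([ray(g,*p,88) for p in [(303,112),(354,127),(340,181),(288,165)]]); print(P.round(1).tolist(),P.mean(0))
for i in range(4):
    e=P[(i+1)%4]-P[i]; print(np.linalg.norm(e).round(1),np.degrees(np.arctan2(e[1],e[0])).round(1))
a=cv2.resize(f['pixels'][115:205,270:360],None,fx=4.4,fy=4.4); b=cv2.resize(im[100:190,280:370],None,fx=4.4,fy=4.4)
cv2.imwrite('pics/ab.png',np.hstack([a,b])[:,:,::-1])
E
```

```text
[[446, 124], [278, 124], [280, 197], [437, 197]]
[446 124] [ 587.2 -253.2   28. ]
[278 124] [537.4 -50.6  28. ]
[280 197] [445.4 -72.1  28. ]
[437 197] [ 495.5 -275.9   28. ]
recess rim [[527.2, -67.4, 28.0], [543.2, -132.7, 28.0], [478.1, -150.4, 28.0], [461.2, -81.7, 28.0]] [ 502.42919175 -108.05466528   28.        ]
318.5 152.5 26.8 [526.2 209.6 121. ]
[[558.1, 233.9, 88.0], [556.4, 178.8, 88.0], [497.0, 177.8, 88.0], [500.6, 237.2, 88.0]] [528.04003607 206.89441026  88.        ]
55.1 -91.8
59.3 -179.0
59.5 86.5
57.6 -3.3
```

View pics/ab.png

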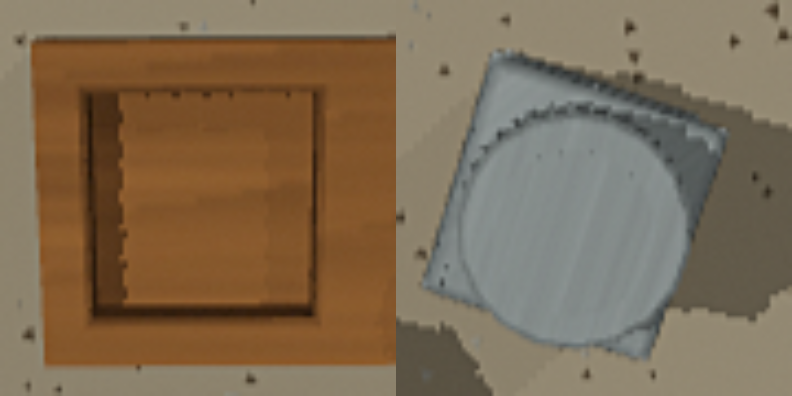

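play_rows(
  commands=[
    {"dr":[0,0,0],"dp":[18,3.5,-30],"jaw":-1},
    {"dr":[0,0,0],"dp":[19,3.5,-40],"jaw":-1},
    {"dr":[0,0,0],"dp":[0,0,-30],"jaw":-1},
    {"dr":[0,0,0],"dp":[0,0,0],"jaw":-1},
    {"dr":[0,0,0],"dp":[0,0,0],"jaw":-1},
  ],
)

```text
t: 2.95
position: [527.4, 205.8, 161.6]
orientation: [0.0, 0.993, 0.119, -0.001]
contact_force: [-0.5, 1.2, 0.2]
opening: 85.5
gripper_force: 0.0
```

```bash
python3 - <<'E'
from h import *
g=grab('wrist'); im=g['pixels']; o=bot.get_obs(); print(o['position'])
e=proj(g,[[527,207.3,121]])[0]; print('expected',e)
gray=cv2.GaussianBlur(cv2.cvtColor(im,cv2.COLOR_RGB2GRAY),(3,3),0)
x0,y0=int(e[0])-75,int(e[1])-75
c=cv2.HoughCircles(gray[y0:y0+150,x0:x0+150],cv2.HOUGH_GRADIENT,1,20,param1=100,param2=12,minRadius=35,maxRadius=55)
if c is not None:
    for u,v,r in c[0][:4]: print(u+x0,v+y0,r, ray(g,u+x0,v+y0,121).round(1))
a=cv2.resize(im[y0-15:y0+135,x0-45:x0+195],None,fx=3,fy=3); cv2.imwrite('pics/near.png',a[:,:,::-1]); print(x0-45,y0-15)
E
```

```text
[528.38655541 206.41903506 163.19882668]
expected [316.12498993 228.51062156]
316.5 224.5 37.7 [529.9 207.7 121. ]
300.5 212.5 41.2 [535.7 220.  121. ]
196 138
```

View pics/near.png

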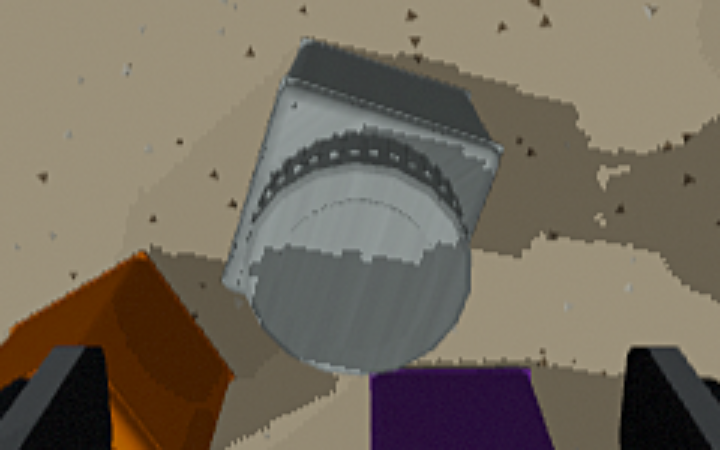

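The cap top is centred at about (316,227), within 1.5 px of where I expected it, and the fingers straddle it. I'll descend and grip.

play_rows(
  commands=[
    {"dr":[0,0,0],"dp":[0,0,-30],"jaw":-1},
    {"dr":[0,0,0],"dp":[0,0,-25],"jaw":-1},
    {"dr":[0,0,0],"dp":[0,0,-13],"jaw":-1},
    {"dr":[0,0,0],"dp":[0,0,-5],"jaw":-1},
    {"dr":[0,0,0],"dp":[0,0,0],"jaw":0},
    {"dr":[0,0,0],"dp":[0,0,0],"jaw":0.2},
    {"dr":[0,0,0],"dp":[0,0,0],"jaw":0.4},
    {"dr":[0,0,0],"dp":[0,0,0],"jaw":1},
    {"dr":[0,0,0],"dp":[0,0,0],"jaw":1},
    {"dr":[0,0,0],"dp":[0,0,0],"jaw":1},
    {"dr":[0,0,0],"dp":[0,0,0],"jaw":1},
  ],
  force=100,
)

```text
t: 4.1
position: [528.8, 207.9, 90.7]
orientation: [-0.0, 0.993, 0.12, 0.002]
contact_force: [-2.3, 2.1, 5.2]
opening: 49.9
gripper_force: 102.4
```

play_rows(
  commands=[
    {"dr":[0,0,0],"dp":[0,0,10],"jaw":1},
    {"dr":[0,0,0],"dp":[0,0,30],"jaw":1},
    {"dr":[0,0,0],"dp":[0,0,30],"jaw":1},
    {"dr":[0,0,2.8],"dp":[-3.5,-25,0],"jaw":1},
    {"dr":[0,0,2.8],"dp":[-3.5,-45,0],"jaw":1},
    {"dr":[0,0,2.8],"dp":[-3.5,-45,0],"jaw":1},
    {"dr":[0,0,2.8],"dp":[-3.5,-45,0],"jaw":1},
    {"dr":[0,0,2.8],"dp":[-3.5,-45,0],"jaw":1},
    {"dr":[0,0,2.8],"dp":[-3.5,-45,0],"jaw":1},
    {"dr":[0,0,0],"dp":[-3.5,-40,0],"jaw":1},
    {"dr":[0,0,0],"dp":[0,-25,0],"jaw":1},
    {"dr":[0,0,0],"dp":[0,0,0],"jaw":1},
  ],
)

```text
t: 5.3
position: [502.6, -111.2, 158.9]
orientation: [0.001, 0.965, 0.261, -0.0]
contact_force: [0.7, 0.2, -4.6]
opening: 50.1
gripper_force: 105.4
```

play_rows(
  commands=[
    {"dr":[0,0,0],"dp":[0,0,0],"jaw":1},
    {"dr":[0,0,0],"dp":[0,0,-15],"jaw":1},
    {"dr":[0,0,0],"dp":[0,0,0],"jaw":1},
    {"dr":[0,0,0],"dp":[0,0,0],"jaw":1},
  ],
)

```text
t: 5.7
position: [502.2, -106.6, 142.0]
orientation: [-0.001, 0.964, 0.264, -0.001]
contact_force: [-0.0, 0.5, -4.9]
opening: 49.9
gripper_force: 105.4
```

```bash
python3 - <<'E'
from h import *
g=grab('wrist'); t=grab('top'); s=grab('side'); o=bot.get_obs(); print(o['position'],o['orientation'],o['contact_force'],o['opening'])
a=cv2.resize(g['pixels'][90:330,120:520],None,fx=1.5,fy=1.5)
b=cv2.resize(s['pixels'][130:230,320:430],(396,360)) ; b=b[:, :200+196]
A=cv2.resize(a,(400,240)); 
can=np.zeros((600,800,3),np.uint8); can[:360,:600]=a; can[360:,:264]=cv2.resize(s['pixels'][130:230,320:430],(264,240)); can[360:,270:270+336]=cv2.resize(t['pixels'][190:270,330:442],(336,240))
cv2.imwrite('pics/place.png',can[:,:,::-1])
E
```

```text
[ 503.19208792 -107.33969805  143.42094669] [2.90303906e-05 9.64573241e-01 2.63815197e-01 5.54175539e-05] [-0.20853001 -0.19772995 -3.78240771] 49.8658032672121
```

View pics/place.png

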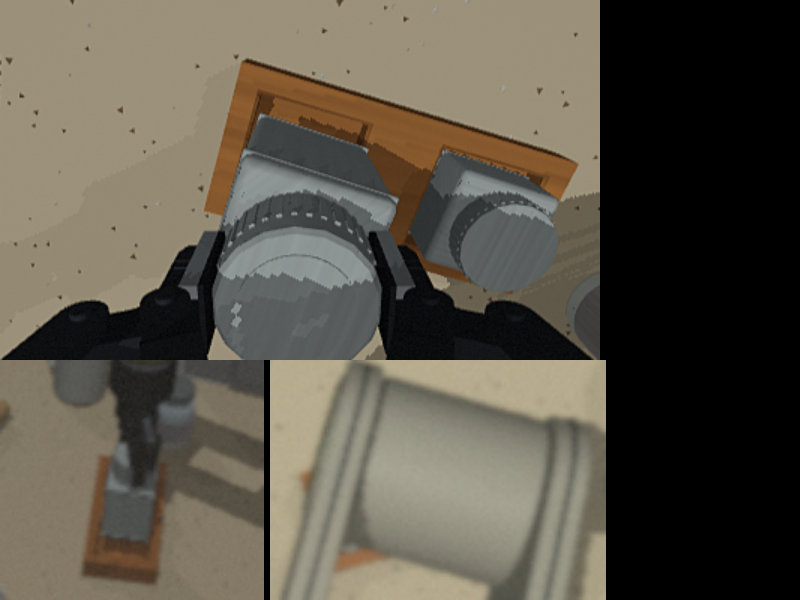

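The view shows the canister's edges parallel to the block's, both at about 17° in the image. The far foot corners are at crop (262,115) and (372,150). I'll check their position numerically.

```bash
python3 - <<'E'
from h import *
g=load('wrist')
q=lambda u,v:(u/1.5+120,v/1.5+90)
a=np.radians(13.5); X=np.array([np.cos(a),np.sin(a)]);Y=np.array([-X[1],X[0]])
def loc(p): d=p[:2]-np.array([502.7,-108]); return (d@X).round(1),(d@Y).round(1)
for n,p,z in [('foot L',q(262,115),53),('foot R',q(372,150),53),('sh L',q(243,150),141),('sh R',q(397,197),141),
 ('recess far L',q(258,91),28),('recess far R',q(369,124),28),('blk farL',q(245,60),28),('blk farR',q(577,160),28),('blk nearL',q(205,210),28)]:
    P=ray(g,*p,z); print(n,P.round(1),loc(P))
E
```

```text
foot L [521.  -73.6  53. ] (np.float64(25.8), np.float64(29.2))
foot R [ 534.7 -134.5   53. ] (np.float64(25.0), np.float64(-33.2))
sh L [525.3 -71.5 141. ] (np.float64(30.4), np.float64(30.2))
sh R [ 537.8 -125.8  141. ] (np.float64(29.9), np.float64(-25.5))
recess far L [526.9 -65.4  28. ] (np.float64(33.5), np.float64(35.8))
recess far R [ 543.5 -131.4   28. ] (np.float64(34.2), np.float64(-32.3))
blk farL [538.4 -50.5  28. ] (np.float64(48.2), np.float64(47.6))
blk farR [ 589.4 -252.1   28. ] (np.float64(50.6), np.float64(-160.3))
blk nearL [444.8 -73.   28. ] (np.float64(-48.2), np.float64(47.5))
```

play_rows(
  commands=[
    {"dr":[0,0,0],"dp":[1.7,1.4,-12],"jaw":1},
    {"dr":[0,0,0],"dp":[0,0,-6],"jaw":1},
    {"dr":[0,0,0],"dp":[0,0,-3],"jaw":1},
    {"dr":[0,0,0],"dp":[0,0,-3],"jaw":1},
    {"dr":[0,0,0],"dp":[0,0,-2],"jaw":1},
    {"dr":[0,0,0],"dp":[0,0,-2],"jaw":1},
    {"dr":[0,0,0],"dp":[0,0,-2],"jaw":1},
    {"dr":[0,0,0],"dp":[0,0,0],"jaw":1},
  ],
)

```text
t: 6.65
position: [504.6, -106.4, 113.1]
orientation: [-0.0, 0.965, 0.263, -0.0]
contact_force: [-1.0, 0.1, -4.5]
opening: 49.7
gripper_force: 105.5
```

play_rows(
  commands=[
    {"dr":[0,0,0],"dp":[0,0,-3],"jaw":1},
    {"dr":[0,0,0],"dp":[0,0,-3],"jaw":1},
    {"dr":[0,0,0],"dp":[0,0,-3],"jaw":1},
    {"dr":[0,0,0],"dp":[0,0,-2],"jaw":1},
    {"dr":[0,0,0],"dp":[0,0,-1],"jaw":1},
    {"dr":[0,0,0],"dp":[0,0,0],"jaw":1},
  ],
)

```text
t: 7.25
position: [504.6, -106.4, 101.1]
orientation: [-0.0, 0.965, 0.263, -0.0]
contact_force: [-0.0, -0.4, -5.6]
opening: 49.9
gripper_force: 105.5
```

play_rows(
  commands=[
    {"dr":[0,0,0],"dp":[0,0,-1],"jaw":1},
    {"dr":[0,0,0],"dp":[0,0,-1],"jaw":1},
    {"dr":[0,0,0],"dp":[0,0,0],"jaw":1},
  ],
)

```text
t: 7.55
position: [504.7, -106.4, 99.2]
orientation: [-0.0, 0.965, 0.263, -0.0]
contact_force: [-0.4, 1.0, -4.7]
opening: 50.0
gripper_force: 105.5
```

play_rows(
  commands=[
    {"dr":[0,0,0],"dp":[0,0,-1],"jaw":1},
    {"dr":[0,0,0],"dp":[0,0,-1],"jaw":1},
    {"dr":[0,0,0],"dp":[0,0,0],"jaw":1},
  ],
)

```text
t: 7.85
position: [505.6, -106.7, 98.9]
orientation: [0.001, 0.965, 0.263, 0.001]
contact_force: [-3.6, 0.2, 6.4]
opening: 49.6
gripper_force: 106.8
```

play_rows(
  commands=[
    {"dr":[0,0,0],"dp":[0,0,0],"jaw":0.2},
    {"dr":[0,0,0],"dp":[0,0,2],"jaw":-0.3},
    {"dr":[0,0,0],"dp":[0,0,0],"jaw":-1},
    {"dr":[0,0,0],"dp":[0,0,0],"jaw":-1},
    {"dr":[0,0,0],"dp":[0,0,0],"jaw":-1},
    {"dr":[0,0,0],"dp":[0,0,0],"jaw":-1},
  ],
)

```text
t: 8.45
position: [504.7, -106.4, 99.2]
orientation: [-0.0, 0.965, 0.263, -0.0]
contact_force: [0.8, 0.6, -0.2]
opening: 85.5
gripper_force: 0.0
```

```bash
python3 - <<'E'
from h import *
g=grab('wrist','w_seat.png'); o=bot.get_obs(); print(o['position'],o['opening'],o['contact_force'])
a=np.radians(13.5); X=np.array([np.cos(a),np.sin(a)]);Y=np.array([-X[1],X[0]]); c0=np.array([502.7,-108])
im=g['pixels']; print('cap expected',proj(g,[[*c0,129]]),'shoulder far corners',proj(g,[[*(c0+30*X+30*Y),96],[*(c0+30*X-30*Y),96]]))
gray=cv2.GaussianBlur(cv2.cvtColor(im,cv2.COLOR_RGB2GRAY),(5,5),0)
c=cv2.HoughCircles(gray,cv2.HOUGH_GRADIENT,1,20,param1=100,param2=14,minRadius=44,maxRadius=75)
if c is not None:
    for u,v,r in c[0][:4]: P=ray(g,u,v,129); print(u,v,r,P.round(1),((P[:2]-c0)@X).round(1),((P[:2]-c0)@Y).round(1))
# straight segments: slopes
L=cv2.createLineSegmentDetector().detect(gray)[0].reshape(-1,4)
for l in L:
    n=np.hypot(l[2]-l[0],l[3]-l[1])
    if n>30 and 60<l[1]<260 and 200<l[0]<520: print(l.round(0),np.degrees(np.arctan2(l[3]-l[1],l[2]-l[0])).round(1))
E
```

```text
[ 504.70561588 -106.43028236   99.21649981] 85.32987472655647 [-1.04419431  1.08245557  0.05817381]
cap expected [[319.27456133 295.22240848]] shoulder far corners [[280.54092711 194.0797591 ]
 [389.25325341 225.87237348]]
318.5 277.5 62.1 [ 510.3 -103.1  129. ] 8.5 3.0
317.5 306.5 65.5 [ 497.2 -110.3  129. ] -5.9 -1.0
337.5 216.5 65.5 [538.7 -95.3 129. ] 37.9 3.9
316.5 216.5 63.3 [534.3 -87.9 129. ] 35.4 12.1
[231. 254. 233. 292.] 86.8
[276. 135. 536. 213.] 16.8
[282. 190. 266. 246.] 105.8
[290. 223. 324. 215.] -14.0
[243. 252. 272. 137.] -76.1
[385. 220. 285. 188.] -162.4
[338. 243. 302. 242.] -178.0
[519. 246. 449. 225.] -163.2
[381. 224. 284. 196.] -163.5
[411. 253. 438. 294.] 56.9
[262. 244. 285. 162.] -74.3
[432. 203. 492. 220.] 15.5
[298. 164. 358. 181.] 16.4
```

play_rows(
  commands=[
    {"dr":[0,0,0],"dp":[0,0,0],"jaw":0},
    {"dr":[0,0,0],"dp":[0,0,0],"jaw":0.3},
    {"dr":[0,0,0],"dp":[0,0,0],"jaw":1},
    {"dr":[0,0,0],"dp":[0,0,0],"jaw":1},
    {"dr":[0,0,0],"dp":[0,0,0],"jaw":1},
    {"dr":[0,0,0],"dp":[0,0,0],"jaw":1},
    {"dr":[0,0,4],"dp":[0,0,0],"jaw":1},
    {"dr":[0,0,4],"dp":[0,0,0],"jaw":1},
    {"dr":[0,0,4],"dp":[0,0,0],"jaw":1},
    {"dr":[0,0,4],"dp":[0,0,0],"jaw":1},
  ],
  force=115,
)

```text
t: 9.5
position: [505.2, -106.4, 100.0]
orientation: [0.0, 0.918, 0.396, 0.0]
contact_force: [-1.7, 1.4, 6.5]
opening: 49.7
gripper_force: 118.3
```

```bash
python3 -c "
from h import *
o=bot.get_obs(); print(o['moment'],o['contact_force'],o['position'],o['orientation'],o['opening'],o['joint_positions'])"
```

```text
[ 0.20566569  0.28775264 -0.24761874] [-1.67905659  1.44096073  6.49739277] [ 505.17589551 -106.43369258  100.03635378] [1.90921135e-04 9.18149471e-01 3.96233881e-01 4.73842427e-04] 49.707736491306996 [-3.07222660e-01  7.75232791e-03  1.86297178e+00  3.48286469e-04
  1.26990250e+00  4.48647812e-01]
```

play_rows(
  commands=[
    {"dr":[0,0,6],"dp":[0,0,0.2],"jaw":1},
    {"dr":[0,0,6],"dp":[0,0,0.2],"jaw":1},
    {"dr":[0,0,6],"dp":[0,0,0.2],"jaw":1},
    {"dr":[0,0,6],"dp":[0,0,0.2],"jaw":1},
    {"dr":[0,0,6],"dp":[0,0,0.2],"jaw":1},
    {"dr":[0,0,6],"dp":[0,0,0.2],"jaw":1},
    {"dr":[0,0,6],"dp":[0,0,0.2],"jaw":1},
    {"dr":[0,0,6],"dp":[0,0,0.2],"jaw":1},
    {"dr":[0,0,6],"dp":[0,0,0.2],"jaw":1},
    {"dr":[0,0,6],"dp":[0,0,0.2],"jaw":1},
    {"dr":[0,0,6],"dp":[0,0,0],"jaw":1},
    {"dr":[0,0,0],"dp":[0,0,0],"jaw":1},
  ],
)

```text
t: 10.7
position: [504.1, -106.1, 101.2]
orientation: [-0.001, 0.554, 0.833, -0.0]
contact_force: [-3.4, 2.4, 4.7]
opening: 49.7
gripper_force: 118.1
```

```bash
python3 -c "
from h import *
o=bot.get_obs(); print(o['moment'],o['contact_force'],o['position'],o['orientation'],o['opening'],o['joint_positions'][5])"
```

```text
[0.24899436 0.63074368 0.03477614] [-3.44652064  2.35209812  4.67658435] [ 504.11553776 -106.12336958  101.2156913 ] [-7.28537449e-04  5.53760423e-01  8.32675712e-01 -1.49435116e-04] 49.70382579267084 -0.704200389906034
```

play_rows(
  commands=[
    {"dr":[0,0,3],"dp":[0,0,0],"jaw":1},
    {"dr":[0,0,3],"dp":[0,0,0],"jaw":1},
    {"dr":[0,0,3],"dp":[0,0,0],"jaw":1},
    {"dr":[0,0,3],"dp":[0,0,0],"jaw":1},
    {"dr":[0,0,0],"dp":[0,0,0],"jaw":1},
  ],
)

```text
t: 11.2
position: [504.1, -106.2, 101.3]
orientation: [-0.001, 0.465, 0.885, -0.0]
contact_force: [-4.2, 2.0, 4.7]
opening: 49.7
gripper_force: 118.2
```

```bash
python3 -c "
from h import *
o=bot.get_obs(); print(o['moment'],o['contact_force'],o['position'],o['orientation'],o['opening'],o['joint_positions'][5])"
```

```text
[ 0.23322062  0.73886078 -0.07927882] [-4.22107099  1.96099332  4.73379035] [ 504.10406556 -106.21047345  101.27884968] [-7.27359686e-04  4.64857022e-01  8.85385457e-01 -1.14435820e-04] 49.71296881858356 -0.9110832576813642
```

play_rows(
  commands=[
    {"dr":[0,0,2],"dp":[0,0,0],"jaw":1},
    {"dr":[0,0,2],"dp":[0,0,0],"jaw":1},
    {"dr":[0,0,2],"dp":[0,0,0],"jaw":1},
    {"dr":[0,0,0],"dp":[0,0,0],"jaw":1},
  ],
)

```text
t: 11.6
position: [504.1, -106.2, 101.3]
orientation: [-0.001, 0.418, 0.908, -0.0]
contact_force: [-4.9, 0.9, 6.3]
opening: 49.6
gripper_force: 118.2
```

```bash
python3 -c "
from h import *
o=bot.get_obs(); print(o['moment'],o['contact_force'],o['position'],o['orientation'],o['opening'],o['joint_positions'][5])"
```

```text
[ 0.14303251  0.80840141 -0.03368095] [-4.94127715  0.88627304  6.32977009] [ 504.11276208 -106.23758878  101.32509298] [-7.00822560e-04  4.18153457e-01  9.08376122e-01 -1.29217151e-04] 49.623222451251785 -1.0151372246910517
```

play_rows(
  commands=[
    {"dr":[0,0,2],"dp":[0,0,0],"jaw":1},
    {"dr":[0,0,2],"dp":[0,0,0],"jaw":1},
    {"dr":[0,0,2],"dp":[0,0,0],"jaw":1},
    {"dr":[0,0,0],"dp":[0,0,0],"jaw":1},
  ],
)

```text
t: 12.0
position: [504.0, -106.3, 101.3]
orientation: [-0.001, 0.37, 0.929, -0.0]
contact_force: [-5.0, 1.2, 6.8]
opening: 49.6
gripper_force: 118.2
```

```bash
python3 -c "
from h import *
o=bot.get_obs(); print(o['moment'],o['contact_force'],o['position'],o['orientation'],o['opening'],o['joint_positions'][5])"
```

```text
[ 0.1751681   0.89412674 -0.04969222] [-5.0479106   1.24775996  6.78273429] [ 504.04553644 -106.26968065  101.31465224] [-7.82524742e-04  3.70070383e-01  9.29003382e-01 -1.23155205e-04] 49.63538763256277 -1.1198386803900366
```

play_rows(
  commands=[
    {"dr":[0,0,0],"dp":[0,0,1],"jaw":1},
    {"dr":[0,0,0],"dp":[0,0,1],"jaw":1},
    {"dr":[0,0,0],"dp":[0,0,0],"jaw":1},
  ],
)

```text
t: 12.3
position: [504.5, -106.3, 103.0]
orientation: [-0.0, 0.37, 0.929, 0.0]
contact_force: [-2.6, 0.4, -0.7]
opening: 50.2
gripper_force: 118.8
```

```bash
python3 -c "
from h import *
g=grab('wrist')
o=bot.get_obs(); print(o['moment'],o['contact_force'],o['position'],o['orientation'],o['opening'],o['joint_positions'][5])
gray=cv2.GaussianBlur(cv2.cvtColor(g['pixels'],cv2.COLOR_RGB2GRAY),(3,3),0)
L=cv2.createLineSegmentDetector().detect(gray)[0].reshape(-1,4)
for l in L:
    n=np.hypot(l[2]-l[0],l[3]-l[1])
    if n>25 and l[1]<260:
        P=[ray(g,*p,z) for z in (96,28) for p in (l[:2],l[2:])]
        a=lambda d:(np.degrees(np.arctan2(d[1],d[0]))%90).round(1)
        print(l.round(0),'z96',P[0][:2].round(),P[1][:2].round(),a(P[1]-P[0]),'z28',P[2][:2].round(),P[3][:2].round(),a(P[3]-P[2]))
"
```

```text
[ 0.1304101   0.31577588 -0.05101001] [-2.31774936 -0.28361443 -0.55800213] [ 504.51761533 -106.29698836  102.9589078 ] [-2.73176768e-04  3.70342758e-01  9.28895132e-01  1.61429048e-05] 49.272455905062635 -1.1192331001502025
[396. 258. 408. 280.] z96 [539. -76.] [555. -80.] 75.2 z28 [579. -86.] [603. -92.] 75.2
[565. 156. 548. 187.] z96 [553.  23.] [561.   8.] 29.8 z28 [600.  57.] [612.  36.] 29.8
[594. 144. 620. 148.] z96 [558.  36.] [568.  45.] 37.9 z28 [607.  77.] [622.  89.] 37.9
[296. 120. 384. 178.] z96 [446. -64.] [498. -51.] 14.0 z28 [445. -69.] [521. -50.] 14.0
[371. 246. 385. 287.] z96 [523. -82.] [549. -93.] 66.7 z28 [556. -95.] [ 594. -111.] 66.7
[251. 254. 239. 280.] z96 [ 480. -134.] [ 487. -151.] 20.5 z28 [ 494. -171.] [ 504. -196.] 20.5
[535. 154. 563. 150.] z96 [541.  12.] [549.  24.] 54.5 z28 [583.  42.] [595.  59.] 54.5
[323. 216. 349. 226.] z96 [491. -89.] [506. -83.] 23.6 z28 [ 510. -105.] [531. -96.] 23.6
[292. 244. 270. 261.] z96 [ 492. -113.] [ 491. -130.] 87.1 z28 [ 511. -140.] [ 510. -165.] 87.1
[333. 175. 296. 155.] z96 [479. -70.] [458. -77.] 19.2 z28 [492. -77.] [462. -87.] 19.2
[328. 240. 298. 241.] z96 [504. -96.] [ 493. -109.] 50.3 z28 [ 529. -116.] [ 513. -135.] 50.3
[253. 224. 272. 189.] z96 [ 469. -120.] [462. -98.] 17.5 z28 [ 478. -150.] [ 468. -118.] 17.5
[400. 191. 379. 218.] z96 [509. -50.] [514. -68.] 13.9 z28 [537. -49.] [543. -74.] 13.9
[291. 185. 276. 216.] z96 [468. -89.] [ 474. -108.] 20.0 z28 [ 476. -106.] [ 485. -132.] 20.0
[382. 231. 295. 187.] z96 [520. -71.] [470. -89.] 19.2 z28 [553. -79.] [ 479. -105.] 19.2
[395. 189. 295. 124.] z96 [507. -51.] [447. -66.] 14.0 z28 [532. -50.] [446. -72.] 14.0
[299. 148. 363. 188.] z96 [457. -73.] [494. -63.] 14.4 z28 [460. -82.] [515. -67.] 14.4
[274. 187. 298. 147.] z96 [462. -96.] [456. -73.] 15.0 z28 [ 468. -116.] [459. -82.] 15.0
```

play_rows(
  commands=[
    {"dr":[0,0,0],"dp":[0,0,1],"jaw":1},
    {"dr":[0,0,0],"dp":[0,0,1],"jaw":1},
    {"dr":[0,0,0],"dp":[0,0,1],"jaw":1},
    {"dr":[0,0,0],"dp":[0,0,0],"jaw":1},
  ],
)

```text
t: 12.75
position: [504.9, -106.5, 106.5]
orientation: [0.0, 0.37, 0.929, -0.0]
contact_force: [-1.7, 0.0, -2.3]
opening: 49.4
gripper_force: 118.9
```

play_rows(
  commands=[
    {"dr":[0,0,0],"dp":[0,0,1.5],"jaw":1},
    {"dr":[0,0,0],"dp":[0,0,1.5],"jaw":1},
    {"dr":[0,0,0],"dp":[0,0,0],"jaw":1},
    {"dr":[0,0,0],"dp":[0,0,0],"jaw":1},
  ],
)

```text
t: 13.15
position: [504.8, -106.5, 109.5]
orientation: [0.0, 0.37, 0.929, -0.0]
contact_force: [-0.9, 0.7, 1.2]
opening: 49.6
gripper_force: 118.9
```

```bash
python3 -c "
from h import *
g=grab('wrist')
o=bot.get_obs(); print(o['moment'],o['contact_force'],o['position'],o['opening'])
gray=cv2.GaussianBlur(cv2.cvtColor(g['pixels'],cv2.COLOR_RGB2GRAY),(3,3),0)
R=cv2.Rodrigues(g['rvec'])[0]; print((-R.T@g['tvec'].ravel()).round(1))
L=cv2.createLineSegmentDetector().detect(gray)[0].reshape(-1,4)
for l in L:
    n=np.hypot(l[2]-l[0],l[3]-l[1])
    if n>30 and l[1]<260 and l[0]<410:
        P=[ray(g,*p,z) for z in (96,) for p in (l[:2],l[2:])]
        print(l.round(0),'z96',P[0][:2].round(),P[1][:2].round())
"
```

```text
[ 0.15638989  0.38358741 -0.0140908 ] [-1.7370502   1.93820592  0.43121211] [ 504.71354113 -106.4488317   109.43256598] 49.248354012396064
[449.7 -53.4 251.7]
[393. 253. 409. 282.] z96 [539. -77.] [561. -82.]
[354. 157. 397. 186.] z96 [481. -56.] [509. -49.]
[296. 119. 354. 157.] z96 [446. -65.] [481. -56.]
[370. 245. 383. 280.] z96 [526. -83.] [549. -92.]
[334. 241. 302. 240.] z96 [510. -96.] [ 496. -110.]
[397. 189. 378. 214.] z96 [510. -50.] [514. -67.]
[381. 226. 297. 183.] z96 [521. -71.] [470. -88.]
[270. 193. 291. 158.] z96 [ 464. -103.] [458. -80.]
[288. 195. 271. 224.] z96 [471. -96.] [ 477. -115.]
[391. 185. 296. 123.] z96 [506. -51.] [447. -66.]
[300. 146. 330. 166.] z96 [457. -73.] [476. -68.]
[331. 166. 363. 186.] z96 [476. -68.] [496. -63.]
```

The shoulder edge hasn't moved while the cap rose 6.5 mm, so the cap is free. I'll lift it on up.

play_rows(
  commands=[
    {"dr":[0,0,0],"dp":[0,0,2],"jaw":1},
    {"dr":[0,0,0],"dp":[0,0,2.5],"jaw":1},
    {"dr":[0,0,0],"dp":[0,0,2.5],"jaw":1},
    {"dr":[0,0,0],"dp":[0,0,3],"jaw":1},
    {"dr":[0,0,0],"dp":[0,0,3],"jaw":1},
    {"dr":[0,0,0],"dp":[0,0,3],"jaw":1},
    {"dr":[0,0,0],"dp":[0,0,4],"jaw":1},
    {"dr":[0,0,0],"dp":[0,0,4],"jaw":1},
    {"dr":[0,0,0],"dp":[0,0,4],"jaw":1},
    {"dr":[0,0,0],"dp":[0,0,4],"jaw":1},
    {"dr":[0,0,0],"dp":[0,0,0],"jaw":1},
    {"dr":[0,0,0],"dp":[0,0,0],"jaw":1},
  ],
)

```text
t: 14.4
position: [504.8, -106.4, 141.4]
orientation: [0.0, 0.37, 0.929, 0.0]
contact_force: [0.6, 0.3, -0.5]
opening: 49.4
gripper_force: 119.1
```

```bash
python3 -c "
from h import *
g=grab('wrist','end.png'); s=grab('side','ends.png')
o=bot.get_obs(); print(o['moment'],o['contact_force'],o['position'],o['opening'],o['gripper_force'])
gray=cv2.GaussianBlur(cv2.cvtColor(g['pixels'],cv2.COLOR_RGB2GRAY),(3,3),0)
L=cv2.createLineSegmentDetector().detect(gray)[0].reshape(-1,4)
for l in L:
    n=np.hypot(l[2]-l[0],l[3]-l[1])
    if n>30 and l[1]<260 and l[0]<410:
        P=[ray(g,*p,z) for z in (96,) for p in (l[:2],l[2:])]
        print(l.round(0),'z96',P[0][:2].round(),P[1][:2].round())
# white seal ring, expected at z 121
w=((g['pixels'].min(2)>200)).astype(np.uint8); n,_,st,ce=cv2.connectedComponentsWithStats(w)
for i in range(1,n):
    if st[i,4]>25: print('white',st[i],ray(g,*ce[i],121).round(1))
print('ring exp',proj(g,[[504.7,-106.4,121]]), 'cap exp',proj(g,[[504.7,-106.4,171],[504.7,-106.4,141]]))
"
```

```text
[-0.00513945  0.00756249 -0.04719682] [-0.23129317 -0.42614286  0.48363924] [ 504.58965705 -106.36811976  141.05880643] 49.60763364595521 119.06346168369055
[392. 252. 409. 281.] z96 [556. -81.] [583. -87.]
[371. 246. 385. 288.] z96 [542. -89.] [ 575. -103.]
[353. 154. 381. 172.] z96 [485. -55.] [507. -50.]
[300. 119. 347. 150.] z96 [447. -65.] [481. -57.]
[255. 246. 239. 280.] z96 [ 486. -148.] [ 497. -177.]
[296. 164. 269. 218.] z96 [465. -87.] [ 478. -126.]
[252. 224. 277. 177.] z96 [ 474. -138.] [ 462. -102.]
[160. 217. 181. 241.] z96 [ 427. -179.] [ 448. -183.]
[361. 201. 307. 172.] z96 [513. -72.] [474. -85.]
[301. 141. 366. 183.] z96 [457. -74.] [505. -62.]
[283. 170. 300. 142.] z96 [462. -95.] [457. -75.]
[382. 177. 298. 122.] z96 [509. -52.] [447. -67.]
ring exp [[316.06792    241.03898531]] cap exp [[315.64438887 289.34378123]
 [315.92904146 256.87843356]]
```

```bash
python3 -c "
from workcell import bot
print(bot.job_done())"
```

```text
the job is handed in; nothing more can be done
None
```

I handed the job in at about 14.5 s. The canister is seated in the recess, having turned about 6° within its play. The cap turned 106° anticlockwise at the gripper, about 100° relative to the canister. It is now held level over the neck, about 20 mm clear by the arm's readings. I didn't view a final picture.

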